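Switch on the bench isolator with its key

TASK

Take the key with the wide flat head out of the rack, push it fully home in the slot of the round barrel on top of the grey isolator box, and turn it clockwise (seen from above) as far as it goes to switch the bench on. Leave the key upright in the barrel and let go; the narrow key stays in the rack.

Things in the scene. Friction and masses are not known exactly. Their poses are not given: they have to be found in the camera images.
- wide_key: Steel key, 140 g, upright in either of the rack's two places. Flat black head 44 wide (x) x 12 thick (y), from 6 to 52 mm above the origin; under it a shoulder disc 44 diameter, 6 thick; blade below 30 (x) x 8 (y), 28 long. Origin: centre of the shoulder's underside, z up. Rests on the fixed grey rack's top, 45 mm up, blade loose in a slot. Heads stand in a row along x. Half turn = same.
- narrow_key: The wrong key, to be left: same materials, shoulder, heights, origin and axes (100 g), but its head is only 22 mm wide and its blade 14 mm wide. It stands in the rack's other place, 84 mm from the wide key.
- slot (a point): Centre of the slot's mouth in the flat top of the metal barrel (72 diameter, 36 mm high) on the fixed grey box (150 x 150 x 45 mm); 81 mm above the bench. Turns with the barrel: x along the slot, z up. Slot 38 x 15 mm, 32 deep, bevelled to 48 x 25 at the mouth. Key fully home: its origin at this point, x axes parallel (either way round). The key has 14 degrees of play each way in the slot.
- barrel (a joint): Angle of the barrel, rad, growing clockwise seen from above: 0 to 0.25 at the start (off), 1.05 at its stop (on). Slight friction (0.06 N m); it stays where it is left. With the play, the key must turn about 1.05 - start + 0.24 rad from lined up with the slot to reach the stop.
There are look-alikes about, which are no part of the job. Leave any yellow look-alike of the part that bears slot alone.

How it is judged:
On the way, in this order (a step that is already met when the one before it is completed fails the run):
1. the wide key is fully home in the slot (z of wide_key in the frame of slot below 0.01 m and horizontal distance between wide_key and slot below 0.012 m and angle between wide_key's own z axis and vertical below 0.2 rad and angle between the x axis of wide_key and the x axis of slot, either way round below 0.4 rad), for 0.2 s.
2. the barrel is turned on with the key in it (value of joint barrel above 0.85 rad and z of wide_key in the frame of slot below 0.015 m and horizontal distance between wide_key and slot below 0.015 m), for 0.2 s.
At the end, for the whole second after the job is handed in: The barrel stands at more than 0.85 rad (stop at 1.05), the wide key is in its slot, shoulder within 10 mm of home in height and 12 mm sideways, upright within 0.2 rad, released and at rest, and the narrow key is within 30 mm of where it stood in the rack (value of joint barrel above 0.85 rad and z of wide_key in the frame of slot below 0.01 m and horizontal distance between wide_key and slot below 0.012 m and angle between wide_key's own z axis and vertical below 0.2 rad and linear speed of wide_key below 0.03 m/s and distance of narrow_key from where it was at the start of the episode below 0.03 m); the robot touches nothing.
It fails at once if the narrow key is taken out of the rack or knocked about (moved 30 mm) (distance of narrow_key from where it was at the start of the episode above 0.03 m).
It also fails if it takes over 45 s, if anything falls off the work surface, if the arm or the gripper's body presses on something with over 40 N, if the wrist force passes 120 N, or if a joint passes its speed limit or range.

ROBOT

A 6-joint arm with a two-finger parallel gripper is mounted at the origin on the work surface. World frame = base frame: x ahead of the robot, y to its left, z up, the work surface at z = 0. Lengths are in m, angles in rad, forces in N, time in s.
With the tool pointing down it reaches from about 0.4 to 0.825 m from the base axis. Payload 7 kg.
Tool frame: the origin (TCP) lies at the very end of the fingers, on their centre line; the grasp point (between the pads) lies r.grip_point_offset behind it (r.grip_point_offset is the distance from the TCP to the grasp point, in m); x points along the fingers, y is the direction in which the jaws open and shut, and the axes are right-handed (so a half turn about x gives the same grasp; the last joint's range is limited). The gripper opens to 85 mm and grips with 20 to 120 N. Pads are 22 mm wide; open, the fingers measure 114 mm over their backs; the gripper's body (76 mm by 85 mm) begins 54 mm behind the grasp point. The pads swing forward as they close: fully open they stand 13 mm farther back than shut.
Start: joints at [1.554, 0.359, 0.012, 0, -1.224, -0.288], TCP at [0.203, 0.644, 0.231] pointing down, gripper open.
Joint ranges: [-3.07, 3.07], [-1.43, 2.12], [-1.02, 1.25], [-3.03, 1.67], [-3.05, -0], [-3.03, 3.03]. Speed limits (rad/s): [2.39, 2.39, 3.01, 3.14, 3.14, 3.14].

INTERFACE

Orientations are given as a rotation vector (axis times angle).
In Python, from bench import monitor, eyes, ticket, r gives the robot as it stands.
- The arm moves only by the tool servo_tool, never from a script. Its argument "increments" is text: rows parted by semicolons, each of 4 numbers parted by spaces: the shift along the world's x, y, z in cm, then the turn about the world's z in rad. In form: x y z roll; .... A call has exactly 10 rows; each row is the pose to reach, as a shift and turn from the pose measured when the call began; what a row does not reach only later rows make up. A row lasts 1/12 s, in which the tool goes at most 41.7 mm and 7.16 degrees, less where a joint would pass 70% of its speed; a pose out of reach is approached as far as the arm can. A call with a gripper value outside its range is refused whole. "jaw" is the opening, from -1 (shut) to 1 (fully open), set as the call begins (left out, the last holds). The fingers move at their own pace and stop on an object; the grip force is fixed at half the most. Time passes only in rows, so rows that repeat a pose let the fingers close, or fill a call up. It gives the time, the measured TCP pose, the force and the opening at its end, in the units of the state.
- monitor.get_state(): the state, without advancing time (a new reading comes with each control period).
- eyes.get_image(name): name is "scene" or "side" or "wrist"; returns a dict with "img" (480x640x3 uint8, red, green, blue), "vfov" (degrees; the focal length in pixels is half the picture's height over the tangent of half this angle, whatever the lens; pixels are square), "cx", "cy" (the principal point, pixels), "k1" (the pictures are not rectified: a ray, as slopes to the right and down, at radius r is drawn at 1 + k1 r^2 times it, then the intrinsics apply), "world_from_camera" (4x4, takes a point from camera to world coordinates); the wrist camera has in their place "mount" (4x4, takes a point from camera to tool coordinates, whose origin is the TCP and whose axes are the tool frame's). Camera axes: x right, y down, z forward; pixel columns grow to the right and rows downward; lengths in m; the calibration is good to about 2 mm. A picture is of the moment at which its call begins: read the wrist's pose just before it. There is no depth.
- ticket.hand_in(): hands the job in, once; it reports no verdict.
The state is a dict: "clock": time; "qpos": joint angles; "qvel": joint speeds; "tau": joint torques, N m; "eef_pos": TCP position; "eef_rot": TCP orientation; "force": force on the tool from outside, world axes, zero at the start; "ft_torque": the same for the moment, N m; "width": finger opening in m.
Only numpy, scipy, OpenCV 4.12 (cv2) and the standard library are available. Lean on these libraries where they do the work, as an engineer would, in place of code of your own. Each camera call takes 0.05 s, during which the arm holds its last target.

## Working session

There is one attempt and no reset: what is moved stays moved. The work goes in short steps, Python scripts to look and compute and a tool call to move; the robot and the scene stay as the last step left them, time stands still between calls to the robot, and variables do not carry over. Pictures are saved under pics/ and viewed, and the job is handed in when it is done.

Besides the shell and the picture viewer there is one more tool, called after "Request:" by a JSON object that holds its "name" and its "arguments", one argument or row to a line. servo_tool: Moves the arm, as the interface text tells. Its arguments: {"type":"object","properties":{"increments":{"type":"string"},"jaw":{"type":"number"}},"required":["increments"]}

```bash
ls; mkdir -p pics
python3 - <<'E'
from bench import monitor, eyes, ticket, r
import cv2,numpy as np,pickle
s=monitor.get_state();print(s);print(r.grip_point_offset)
d={}
for n in("scene","side","wrist"):
    i=eyes.get_image(n);d[n]=i;cv2.imwrite(f"pics/{n}0.png",i["img"][:,:,::-1]);print(n,{k:v for k,v in i.items() if k!="img"})
pickle.dump((s,d),open("v0.pkl","wb"))
E
```

```text
pics
{'clock': 0.0, 'qpos': array([ 1.55412094e+00,  3.59402316e-01,  1.10622547e-02, -3.27923772e-04,
       -1.22409559e+00, -2.88138262e-01]), 'qvel': array([ 3.06160800e-04, -3.26039267e-04,  1.01894728e-03,  9.51596305e-04,
       -7.09833903e-05,  4.28405572e-04]), 'tau': array([ 7.20564985e-04, -5.83316946e+01,  2.93416840e+01,  6.93679601e+00,
       -5.83556088e-03,  1.59690893e-05]), 'eef_pos': array([0.20244193, 0.64342848, 0.23035918]), 'eef_rot': array([-2.0577824 ,  0.31793638,  2.05795658]), 'force': array([-0.31502862, -0.00323366,  0.59273228]), 'ft_torque': array([ 0.08001755,  0.00062643, -0.04188087]), 'width': 0.0854054949617219}
0.0187
scene {'vfov': 46.27098944561604, 'cx': 317.34971270987376, 'cy': 232.88528043449875, 'k1': 0.045937812341491475, 'world_from_camera': array([[ 0.18808352,  0.63871983, -0.74609756,  1.35498048],
       [ 0.98212373, -0.12818095,  0.13785003, -0.22291702],
       [-0.00758794, -0.75868744, -0.65141062,  0.83697422],
       [ 0.        ,  0.        ,  0.        ,  1.        ]])}
side {'vfov': 44.76133409062622, 'cx': 319.88912894788047, 'cy': 247.75950874922611, 'k1': 0.03723762695374826, 'world_from_camera': array([[-0.99718356, -0.06845439,  0.03064232,  0.43033159],
       [-0.07265173,  0.78023405, -0.62125402,  0.75080631],
       [ 0.01861938, -0.62173051, -0.7830099 ,  1.06195045],
       [ 0.        ,  0.        ,  0.        ,  1.        ]])}
wrist {'vfov': 58.5025419147599, 'cx': 316.9594018561203, 'cy': 243.73331928638882, 'k1': 0.0215740021764783, 'mount': array([[-8.71904322e-04, -2.90643394e-01,  9.56831049e-01,
        -1.44327311e-01],
       [ 9.99998521e-01,  1.16538974e-03,  1.26523472e-03,
         7.84208353e-04],
       [-1.48281320e-03,  9.56830737e-01,  2.90641948e-01,
        -7.35792592e-02],
       [ 0.00000000e+00,  0.00000000e+00,  0.00000000e+00,
         1.00000000e+00]])}
```

View pics/scene0.png

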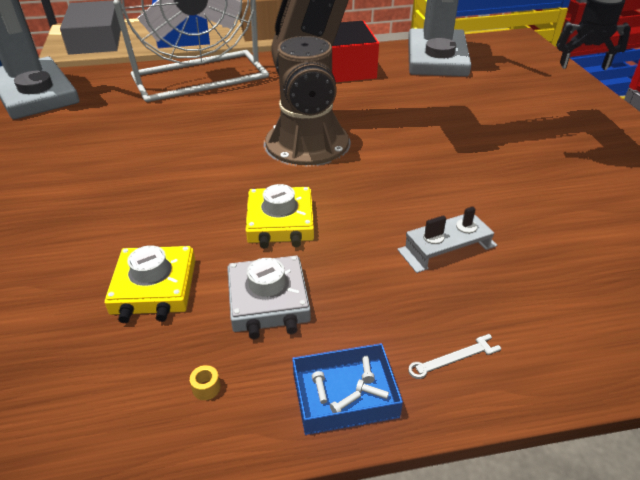

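View pics/side0.png

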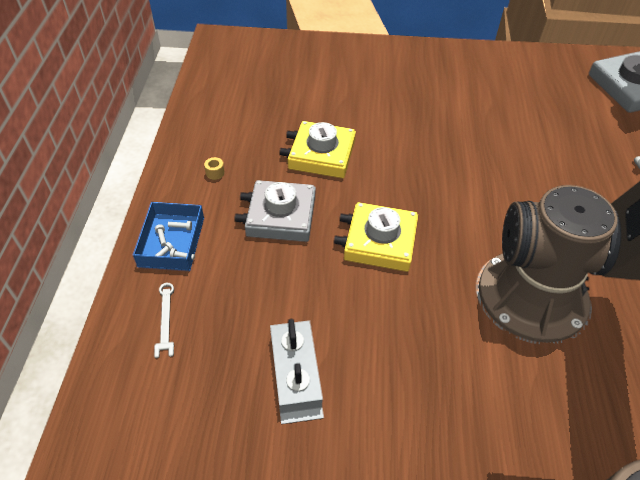

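View pics/wrist0.png

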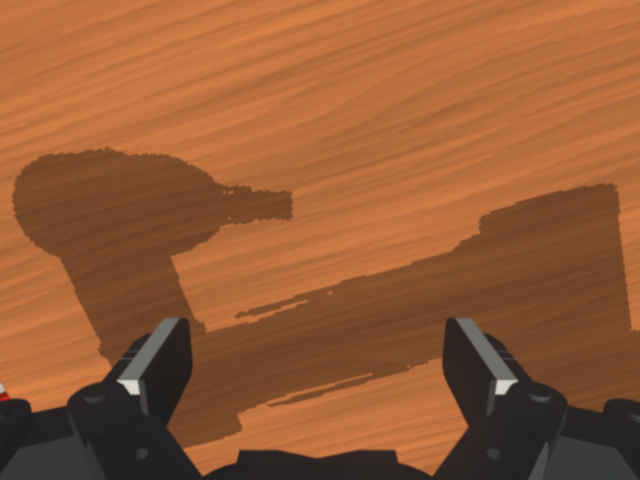

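Scene shows: possible keys at (434,228) with a wide head and (469,217) with a narrow one. Possible boxes are the grey one at (268,290), with its barrel at (266,271), and yellow look-alikes at (150,275) and (280,210). In the side view the keys are at (292,335) and (298,375), and the grey barrel is at (280,198). I'll check these in close crops.

```bash
cat > h.py <<'E'
import cv2,numpy as np
from scipy.spatial.transform import Rotation as R
def K(i):
    f=240/np.tan(np.radians(i["vfov"])/2); return np.array([[f,0,i["cx"]],[0,f,i["cy"]],[0,0,1.]])
def dist(i): return np.array([i["k1"],0,0,0,0.])
def pose(i,s=None):
    if "mount" in i:
        T=np.eye(4);T[:3,:3]=R.from_rotvec(s["eef_rot"]).as_matrix();T[:3,3]=s["eef_pos"];return T@i["mount"]
    return i["world_from_camera"]
def ray(i,p,s=None):
    T=pose(i,s);q=cv2.undistortPoints(np.array([[p]],float),K(i),dist(i))[0,0]
    return T[:3,3],T[:3,:3]@np.array([q[0],q[1],1])
def onz(i,p,z,s=None):
    o,d=ray(i,p,s);return o+d*(z-o[2])/d[2]
def proj(i,P,s=None):
    T=np.linalg.inv(pose(i,s));return cv2.projectPoints(np.atleast_2d(P).astype(float),cv2.Rodrigues(T[:3,:3])[0],T[:3,3],K(i),dist(i))[0][:,0]
E
python3 - <<'E'
import pickle,cv2,numpy as np
from h import *
s,d=pickle.load(open("v0.pkl","rb"))
def crop(n,x,y,w,h,k): return cv2.resize(d[n]["img"][y:y+h,x:x+w,::-1],(w*k,h*k),interpolation=cv2.INTER_CUBIC)
a=np.hstack([crop("scene",395,195,100,75,4),crop("side",255,310,100,75,4)])
b=np.hstack([crop("scene",220,240,100,75,4),crop("side",235,170,100,75,4)])
cv2.imwrite("pics/crops0.png",np.vstack([a,b]))
for n,pts in (("scene",[(435,238,.051),(467,227,.051),(266,269,.081)]),("side",[(292,341,.051),(298,379,.051),(280,197,.081)])):
    for u,v,z in pts: print(n,onz(d[n],(u,v),z))
E
```

```text
scene [0.52006914 0.18440297 0.051     ]
scene [0.49921412 0.26412976 0.051     ]
scene [ 0.57439654 -0.17981334  0.081     ]
side [0.50743973 0.1864286  0.051     ]
side [0.48795576 0.26562344 0.051     ]
side [ 0.57114926 -0.16840018  0.081     ]
```

View pics/crops0.png

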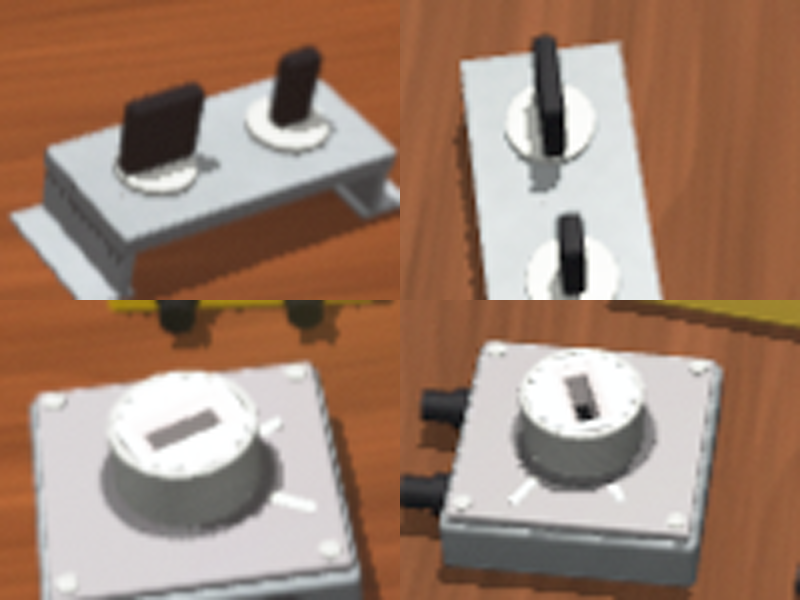

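Wide key: scene (435,228), side (292,341), with the visibly wider head. The slot is in the grey box. Next I'll work out the tool's yaw and the alignments.

Run:
```python
import pickle
from h import *
s,d=pickle.load(open("v0.pkl","rb"))
M=R.from_rotvec(s["eef_rot"]).as_matrix();print(M.round(3))
print("tool y yaw",np.degrees(np.arctan2(M[1,1],M[0,1])))
# row direction
a=np.array([-.0203,.0795]);print("row yaw",np.degrees(np.arctan2(a[1],a[0])))
# head top edge ends scene crop (x/4+395,y/4+195) at z=.097
for n,p in (("scene",[(125,97),(200,85)]),):
    q=[onz(d[n],(395+u/4,195+v/4),.097) for u,v in p];print(q,np.linalg.norm(q[1]-q[0]),np.degrees(np.arctan2(*(q[1]-q[0])[1::-1])))
q=[onz(d["side"],(255+(u-400)/4,310+v/4),.097) for u,v in [(545,38),(553,98)]];print(q,np.degrees(np.arctan2(*(q[1]-q[0])[1::-1])))
# slot ends
for n,o,p in (("scene",(220,240),[(150,440-300),(215,416-300)]),("side",(235,170),[(577-400,375-300),(587-400,415-300)])):
    q=[onz(d[n],(o[0]+u/4,o[1]+v/4),.081) for u,v in p];print(n,q,np.linalg.norm(q[1]-q[0]),np.degrees(np.arctan2(*(q[1]-q[0])[1::-1])))
```

```text
[[-0.    -0.3   -0.954]
 [-0.002 -0.954  0.3  ]
 [-1.     0.002 -0.   ]]
tool y yaw -107.47094247985814
row yaw 104.32415953448357
[array([0.50925135, 0.16314635, 0.097     ]), array([0.50752415, 0.20448334, 0.097     ])] 0.04137306248836565 92.39262597353299
[array([0.51017048, 0.16569993, 0.097     ]), array([0.50300773, 0.19810867, 0.097     ])] 102.46276198603148
scene [array([ 0.58743477, -0.19760875,  0.081     ]), array([ 0.5773247, -0.1651953,  0.081    ])] 0.03395357606153929 107.32321817839191
side [array([ 0.57591046, -0.19444296,  0.081     ]), array([ 0.56651861, -0.1632862 ,  0.081     ])] 0.03254151411547622 106.77483399516402
```

Request:
{"name": "servo_tool", "arguments": {
  "increments": "2 -3 0 -0.1; 5 -7 0 -0.2; 7.5 -11 0 -0.3; 10 -15 0 -0.4; 12.5 -18.5 0 -0.5; 15 -22 0 -0.6; 17.5 -26 0 -0.7; 20 -29.5 0 -0.8; 22 -32.5 0 -0.9; 24 -35 0 -1.0",
  "jaw": 1
}}

```text
clock: 0.98
eef_pos: [0.4348, 0.3023, 0.2307]
eef_rot: [-1.399, 1.075, 1.4]
force: [1.0, -0.1, -0.2]
width: 0.0856
```

Request:
{"name": "servo_tool", "arguments": {
  "increments": "1 -1.5 0 0; 2.5 -3.5 0 -0.02; 4 -6 0 -0.04; 5.5 -8.5 0 -0.04; 7 -10.8 0 -0.04; 7 -10.8 0 -0.04; 7 -10.8 0 -0.04; 7 -10.8 0 -0.04; 7 -10.8 0 -0.04; 7 -10.8 0 -0.04"
}}

```text
clock: 1.82
eef_pos: [0.5045, 0.195, 0.2307]
eef_rot: [-1.371, 1.096, 1.372]
force: [0.0, 0.1, -0.4]
width: 0.0856
```

```bash
cat > snap.py <<'E'
import sys,pickle,cv2
from bench import monitor, eyes
from h import *
t=sys.argv[1]
d={}
for n in sys.argv[2:]:
    s=monitor.get_state();i=eyes.get_image(n);d[n]=i;cv2.imwrite(f"pics/{n}_{t}.png",i["img"][:,:,::-1])
s=monitor.get_state()
pickle.dump((s,d),open(f"{t}.pkl","wb"))
M=R.from_rotvec(s["eef_rot"]).as_matrix()
print(s["clock"],s["eef_pos"].round(4),"yaw",np.degrees(np.arctan2(M[1,1],M[0,1])).round(2),"tilt",M[2].round(3),"F",s["force"].round(1),s["ft_torque"].round(2),"w",s["width"],"q",s["qpos"].round(2))
E
python3 snap.py a wrist
```

```text
1.8667 [0.5045 0.1951 0.2308] yaw -167.24 tilt [-1.     0.001  0.   ] F [ 0.8 -0.1  0.4] [-0.02 -0.    0.02] w 0.08552329746035284 q [ 0.73  0.14 -0.28 -0.   -1.15 -0.51]
```

View pics/wrist_a.png

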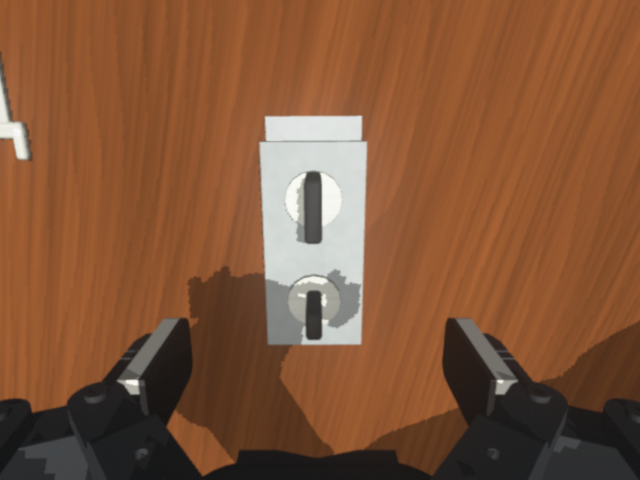

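Wrist view: wide head at (314,207), narrow at (314,315), rack edges vertical from u=262 to u=366, so the jaws are close to square with the rack. Next I'll fit the model to this image.

```bash
cat > ov.py <<'E'
from h import *
def keypts(x,y,yaw,z0,hw=.022):
    c,s=np.cos(yaw),np.sin(yaw);Rz=np.array([[c,-s,0],[s,c,0],[0,0,1]])
    o=np.array([x,y,z0])
    t=np.linspace(0,2*np.pi,60)
    disc=np.c_[.022*np.cos(t),.022*np.sin(t),0*t+.006]
    hd=[np.array([[a*hw,b*.006,z] for a,b in((-1,-1),(1,-1),(1,1),(-1,1),(-1,-1))]) for z in(.006,.052)]
    return [p@Rz.T+o for p in [disc]+hd]
def slotpts(x,y,yaw,z0):
    c,s=np.cos(yaw),np.sin(yaw);Rz=np.array([[c,-s,0],[s,c,0],[0,0,1]])
    t=np.linspace(0,2*np.pi,90)
    L=[np.c_[.036*np.cos(t),.036*np.sin(t),0*t]]
    for w,h,z in((.024,.0125,0),(.019,.0075,-.005)):
        L.append(np.array([[a*w,b*h,z] for a,b in((-1,-1),(1,-1),(1,1),(-1,1),(-1,-1))]))
    return [p@Rz.T+np.array([x,y,z0]) for p in L]
def draw(i,s,curves,box,k,out,cols=((0,255,0),(255,0,255),(255,255,0))):
    x,y,w,h=box
    im=cv2.resize(i["img"][y:y+h,x:x+w,::-1],(w*k,h*k),interpolation=cv2.INTER_CUBIC)
    for j,c in enumerate(curves):
        p=proj(i,c,s);p=((p-[x,y]+.5)*k).astype(np.int32);cv2.polylines(im,[p],False,cols[j%3],1)
    cv2.imwrite(out,im)
E
python3 - <<'E'
import pickle
from ov import *
s,d=pickle.load(open("a.pkl","rb"));i=d["wrist"]
print(onz(i,(314.5,200),.051,s),onz(i,(314,301),.051,s))
e=[onz(i,p,.045,s) for p in((262,145),(269,344),(366,145),(361,344))];print(e)
a=onz(i,(314.5,200),.051,s)
draw(i,s,keypts(a[0],a[1],np.radians(103),.045),(250,150,130,110),6,"pics/ova.png")
E
```

```text
[0.50751087 0.1841444  0.051     ] [0.48931768 0.26642633 0.051     ]
[array([0.55494672, 0.15324007, 0.045     ]), array([0.51777357, 0.31712739, 0.045     ]), array([0.4787645 , 0.13587958, 0.045     ]), array([0.44017547, 0.29955236, 0.045     ])]
```

View pics/ova.png

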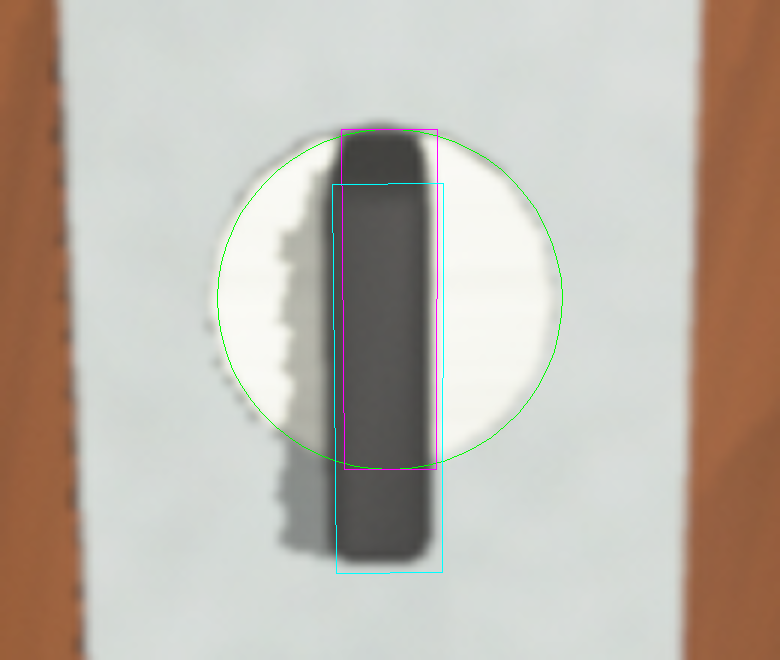

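Fit is good to about 1.2 mm: the key is at (0.5088, 0.184) with row yaw 102.5°, and the 84.3 mm spacing checks. Descending to grasp.

Request:
{"name": "servo_tool", "arguments": {
  "increments": "0.4 -1.1 -2 0; 0.4 -1.1 -5 0; 0.4 -1.1 -8 0; 0.4 -1.1 -10.5 0; 0.4 -1.1 -13 0; 0.4 -1.1 -15 0; 0.4 -1.1 -16.5 0; 0.4 -1.1 -17 0; 0.4 -1.1 -17 0; 0.4 -1.1 -17 0",
  "jaw": 1
}}

```text
clock: 2.7
eef_pos: [0.5087, 0.1846, 0.0613]
eef_rot: [-1.372, 1.096, 1.373]
force: [-0.0, 0.5, -0.4]
width: 0.0851
```

```bash
python3 snap.py b wrist
```

```text
2.75 [0.509  0.1848 0.0618] yaw -167.2 tilt [-1.    -0.     0.001] F [-0.1  0.1 -0. ] [ 0.03 -0.01 -0.01] w 0.08501281672390475 q [ 0.71  0.32 -0.49 -0.   -0.76 -0.49]
```

View pics/wrist_b.png

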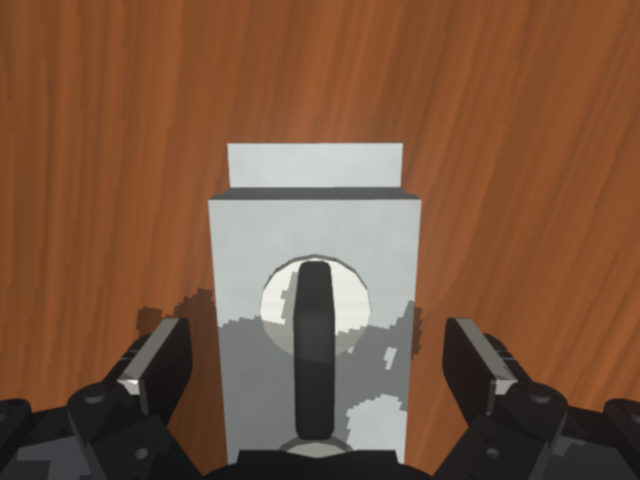

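The wide head at (314,350) sits centred between the pads, so I'm closing.

Request:
{"name": "servo_tool", "arguments": {
  "increments": "0 0 0 0; 0 0 0 0; 0 0 0 0; 0 0 0 0; 0 0 0 0; 0 0 0 0; 0 0 0 0; 0 0 0 0; 0 0 0 0; 0 0 0 0",
  "jaw": -1
}}

```text
clock: 3.58
eef_pos: [0.5091, 0.1848, 0.062]
eef_rot: [-1.372, 1.094, 1.372]
force: [-1.7, -0.3, 4.2]
width: 0.0112
```

Request:
{"name": "servo_tool", "arguments": {
  "increments": "0 0 1 0; 0 0 2 0; 0 0 3.5 0; 0 0 5 0; 0 0 7 0; 0 0 9 0; 0 0 11 0; 0 0 13 0; 0 0 14 0; 0 0 14 0"
}}

```text
clock: 4.42
eef_pos: [0.5102, 0.1855, 0.205]
eef_rot: [-1.372, 1.089, 1.37]
force: [0.2, -0.1, -1.8]
width: 0.0113
```

```bash
python3 snap.py c wrist scene
```

```text
4.5167 [0.5087 0.1847 0.2018] yaw -167.21 tilt [-1.    -0.     0.001] F [-1.1 -0.4 -2.5] [-0.02  0.05  0.04] w 0.011260409154015716 q [ 0.71  0.16 -0.33 -0.   -1.08 -0.49]
```

View pics/wrist_c.png

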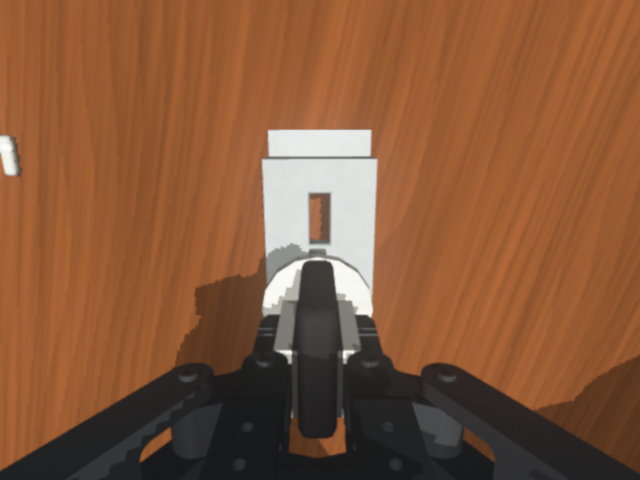

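View pics/scene_c.png

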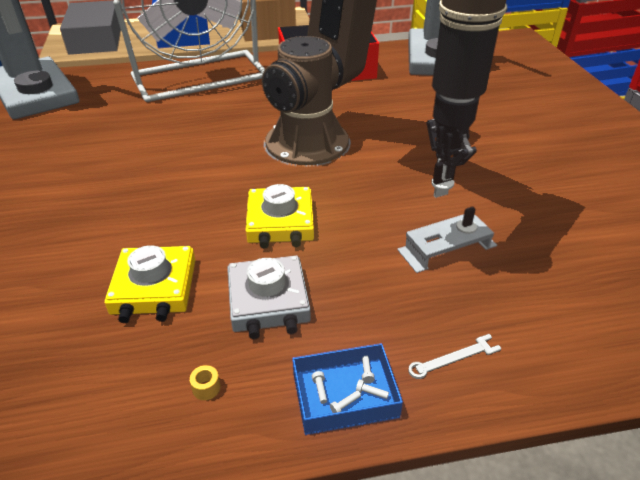

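The key is lifted and held (disc at (319,300) in wrist), the narrow key is still in the rack at scene (468,217), and the rack's empty slot is at wrist (319,218). Moving to look at the barrel.

Request:
{"name": "servo_tool", "arguments": {
  "increments": "0.5 -2 0.5 0; 1 -5 1 0.02; 1.5 -8.5 1.5 0.04; 2 -12 2 0.06; 2.5 -15.5 2.5 0.07; 3 -19 2.8 0.07; 3.8 -22.5 2.8 0.07; 4.5 -26 2.8 0.07; 5.2 -29 2.8 0.07; 5.6 -32 2.8 0.07"
}}

```text
clock: 5.35
eef_pos: [0.5642, -0.137, 0.2277]
eef_rot: [-1.419, 1.057, 1.424]
force: [0.2, 0.2, -1.9]
width: 0.0112
```

Request:
{"name": "servo_tool", "arguments": {
  "increments": "0 0 0 0; 0 0 0 0; 0 0 0 0; 0 0 0 0; 0 0 0 0; 0 0 0 0; 0 0 0 0; 0 0 0 0; 0 0 0 0; 0 0 0 0"
}}

```text
clock: 6.18
eef_pos: [0.5643, -0.1368, 0.2278]
eef_rot: [-1.419, 1.057, 1.424]
force: [-0.8, -0.5, -1.8]
width: 0.0118
```

```bash
python3 snap.py d wrist
python3 - <<'E'
import pickle
from ov import *
s,d=pickle.load(open("d.pkl","rb"));i=d["wrist"]
M=R.from_rotvec(s["eef_rot"]).as_matrix();yaw=np.arctan2(M[1,1],M[0,1])+np.pi/2
p=s["eef_pos"]
draw(i,s,keypts(p[0],p[1],yaw,p[2]-.017),(250,220,130,220),3,"pics/ovd.png")
E
```

```text
6.2333 [ 0.5643 -0.1369  0.2278] yaw -163.22 tilt [-1.     0.002  0.002] F [-0.9  0.7 -1.7] [ 0.02  0.06 -0.01] w 0.01128679504649251 q [ 0.1   0.21 -0.2  -0.   -1.16  0.2 ]
```

View pics/wrist_d.png

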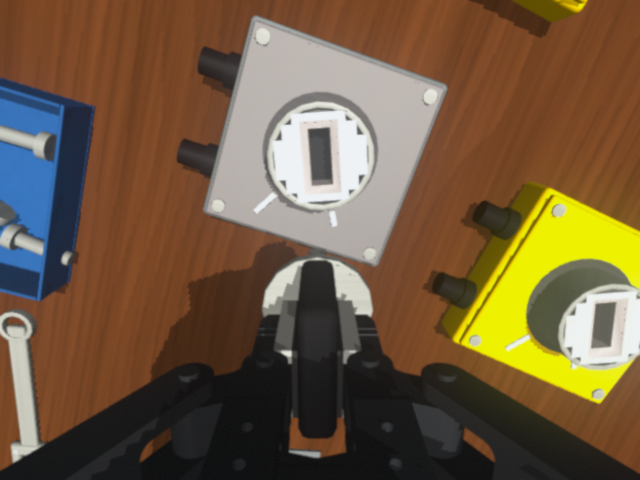

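View pics/ovd.png

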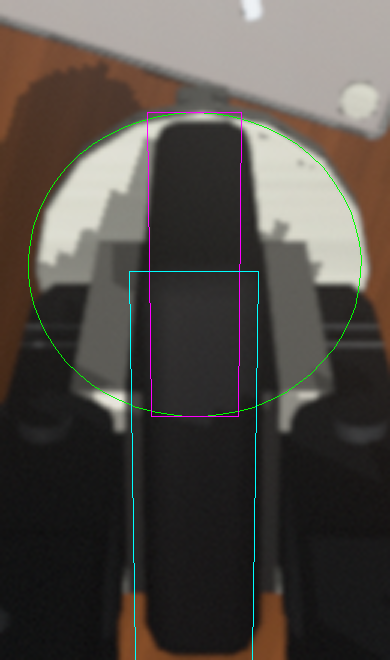

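Wrist view: grey barrel at (321,155), with its slot centred near (321,157), roughly vertical in the image. The yellow look-alike is at (605,325). The held key sits about 2.5 px right of the model, which is a mount bias, so I'll measure the slot relative to the key in this same image.

```bash
cat > fit.py <<'E'
import pickle,sys
from ov import *
def fitslot(i,s,box,thr=(0,90),dump=None):
    x,y,w,h=box
E
python3 - <<'E'
import pickle
from ov import *
s,d=pickle.load(open("d.pkl","rb"));i=d["wrist"]
img=i["img"]
cv2.imwrite("pics/cropd.png",cv2.resize(img[90:220,255:390,::-1],None,fx=5,fy=5,interpolation=cv2.INTER_CUBIC))
a=onz(i,(320.5,155),.081,s);print(a)
draw(i,s,slotpts(a[0],a[1],np.radians(107),.081),(255,90,135,130),5,"pics/ovs.png")
E
```

```text
[ 0.57448639 -0.18377648  0.081     ]
```

View pics/ovs.png

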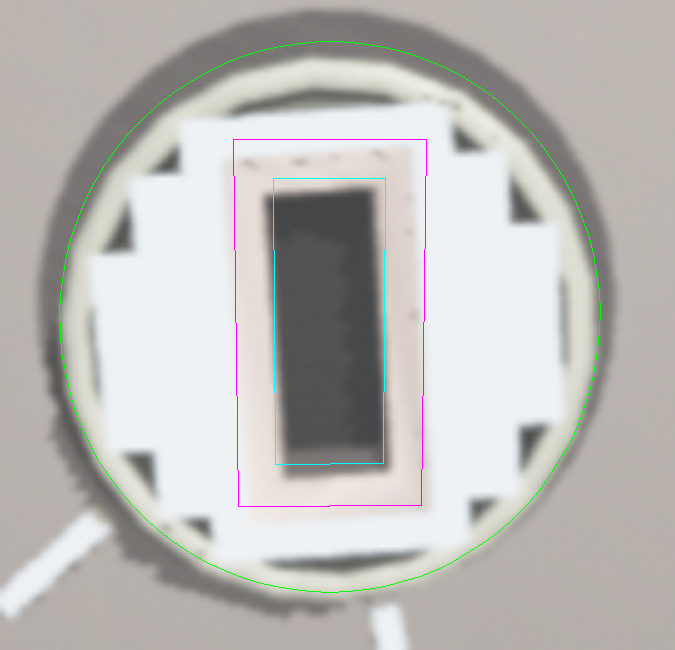

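Run:
```python
import pickle
from ov import *
s,d=pickle.load(open("d.pkl","rb"));i=d["wrist"]
a=onz(i,(320.2,157),.081,s);t=a+np.array([.0011,.0003,0]);print(a,t,t-s["eef_pos"])
draw(i,s,slotpts(a[0],a[1],np.radians(110.5),.081),(255,90,135,130),5,"pics/ovs2.png")
s0,d0=pickle.load(open("v0.pkl","rb"))
for n,b in(("scene",(220,240,100,75)),("side",(235,170,100,75))):
    draw(d0[n],None,slotpts(t[0],t[1],np.radians(110.5),.081),b,6,f"pics/ov_{n}.png")
a=[cv2.imread(f"pics/ov_{n}.png") for n in("scene","side")]
cv2.imwrite("pics/ov_ss.png",cv2.resize(np.hstack(a),(800,300)))
```

```text
[ 0.5742947  -0.18246426  0.081     ] [ 0.5753947  -0.18216426  0.081     ] [ 0.01112217 -0.04525411 -0.14678368]
```

View pics/ovs2.png

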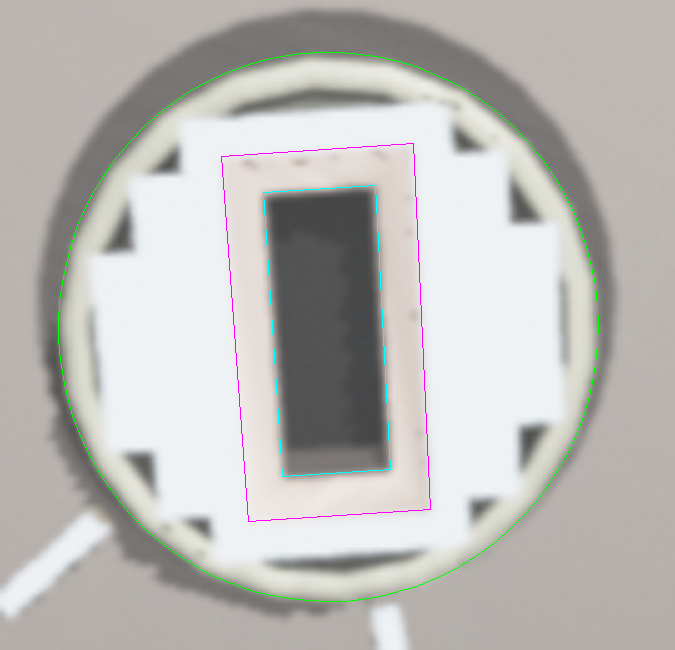

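View pics/ov_ss.png

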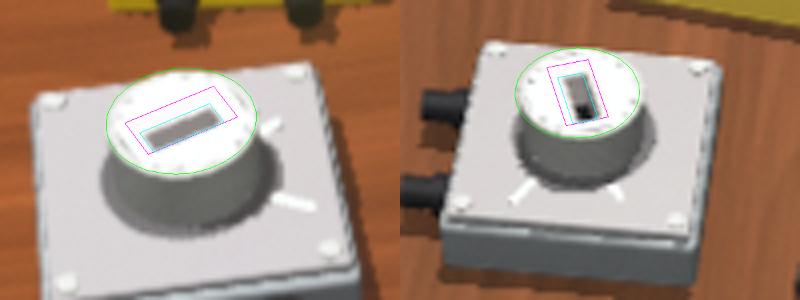

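The wrist, scene and side overlays agree: slot at (0.575, −0.182, 0.081), yaw about 110.5°. Hovering above it, then lowering.

Request:
{"name": "servo_tool", "arguments": {
  "increments": "0.4 -1.5 -1 0.02; 0.8 -3 -2 0.04; 1.1 -4.5 -3.5 0.065; 1.1 -4.5 -5 0.065; 1.1 -4.5 -6.5 0.065; 1.1 -4.5 -7.3 0.065; 1.1 -4.5 -7.3 0.065; 1.1 -4.5 -7.3 0.065; 1.1 -4.5 -7.3 0.065; 1.1 -4.5 -7.3 0.065"
}}

```text
clock: 7.07
eef_pos: [0.576, -0.1818, 0.156]
eef_rot: [-1.467, 1.018, 1.469]
force: [-0.3, 1.2, -1.5]
width: 0.0112
```

```bash
python3 snap.py e wrist side scene
python3 - <<'E'
import cv2,numpy as np
a=cv2.imread("pics/scene_e.png")[190:300,200:340];b=cv2.imread("pics/side_e.png")[110:220,210:350]
cv2.imwrite("pics/e2.png",cv2.resize(np.vstack([np.hstack([a,b])]),(800,314),interpolation=cv2.INTER_CUBIC))
E
```

```text
7.2167 [ 0.5756 -0.1818  0.1556] yaw -159.48 tilt [-1.     0.001  0.002] F [-0.1 -0.8 -2.5] [-0.04 -0.04 -0.01] w 0.011356156119997156 q [ 0.02  0.3  -0.25 -0.   -1.02  0.34]
```

View pics/wrist_e.png

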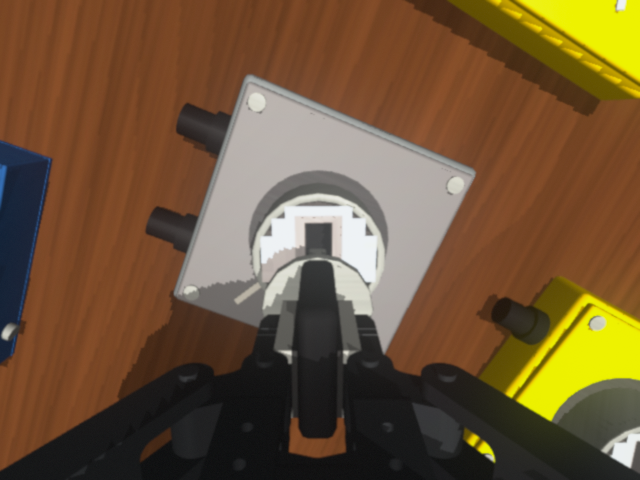

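View pics/e2.png

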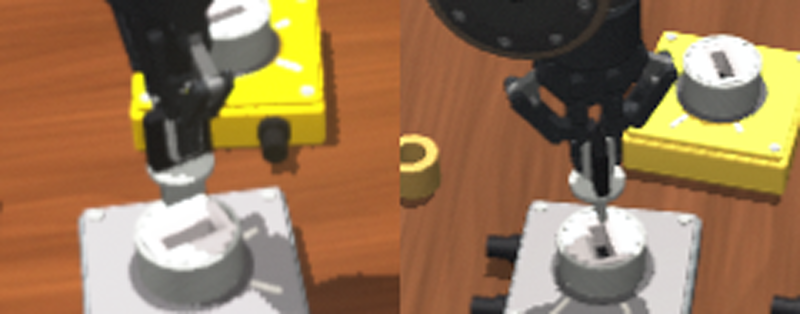

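The slot (318,235) lines up with the key (318) in the wrist view. Lowering the blade into the mouth first.

Request:
{"name": "servo_tool", "arguments": {
  "increments": "0 0 -0.5 0; 0 0 -1 0; 0 0 -1.5 0; 0 0 -2 0; 0 0 -2.5 0; 0 0 -3 0; 0 0 -3.5 0; 0 0 -4 0; 0 0 -4 0; 0 0 -4 0"
}}

```text
clock: 8.05
eef_pos: [0.5754, -0.1818, 0.1152]
eef_rot: [-1.466, 1.018, 1.47]
force: [0.3, -0.6, -1.3]
width: 0.0115
```

Request:
{"name": "servo_tool", "arguments": {
  "increments": "0 0 -0.3 0; 0 0 -0.6 0; 0 0 -0.9 0; 0 0 -1.2 0; 0 0 -1.4 0; 0 0 -1.6 0; 0 0 -1.7 0; 0 0 -1.75 0; 0 0 -1.75 0; 0 0 -1.75 0"
}}

```text
clock: 8.88
eef_pos: [0.5754, -0.1818, 0.098]
eef_rot: [-1.466, 1.018, 1.47]
force: [-2.6, 1.7, 3.5]
width: 0.0112
```

```bash
python3 snap.py f side scene
python3 - <<'E'
import cv2,numpy as np
a=cv2.imread("pics/scene_f.png")[190:300,200:340];b=cv2.imread("pics/side_f.png")[110:220,210:350]
cv2.imwrite("pics/f2.png",cv2.resize(np.vstack([np.hstack([a,b])]),(800,314),interpolation=cv2.INTER_CUBIC))
E
```

```text
8.9833 [ 0.5754 -0.1818  0.098 ] yaw -159.48 tilt [-1.     0.002  0.002] F [-3.8  1.8  4.5] [ 0.52  1.13 -0.01] w 0.011403449494501287 q [ 0.02  0.36 -0.32 -0.   -0.9   0.34]
```

View pics/f2.png

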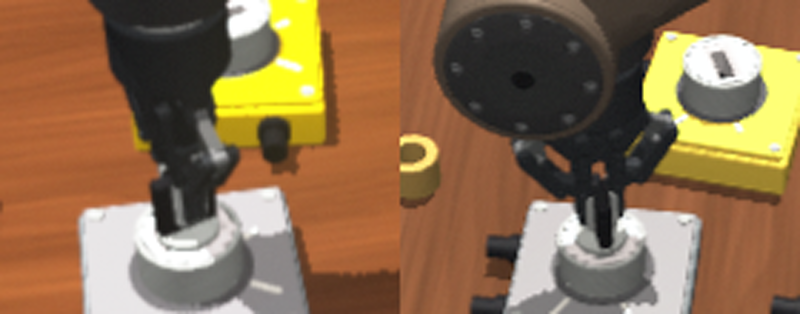

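The shoulder is seated (TCP z 0.098, light upward contact force) and both views show the disc on the barrel top. Turning clockwise in steps.

Request:
{"name": "servo_tool", "arguments": {
  "increments": "0 0 0 -0.06; 0 0 0 -0.13; 0 0 0 -0.2; 0 0 0 -0.28; 0 0 0 -0.36; 0 0 0 -0.44; 0 0 0 -0.52; 0 0 0 -0.6; 0 0 0 -0.6; 0 0 0 -0.6"
}}

```text
clock: 9.82
eef_pos: [0.5754, -0.182, 0.098]
eef_rot: [-1.029, 1.313, 1.033]
force: [-2.1, -0.9, 1.8]
width: 0.0114
```

```bash
python3 snap.py g scene
```

```text
9.8667 [ 0.5754 -0.182   0.098 ] yaw 166.3 tilt [-1.     0.002  0.002] F [-2.   0.2  2. ] [-0.23  0.54 -0.01] w 0.010799878640068972 q [ 0.02  0.36 -0.32 -0.   -0.9  -0.25]
```

Request:
{"name": "servo_tool", "arguments": {
  "increments": "0 0 0 -0.06; 0 0 0 -0.13; 0 0 0 -0.2; 0 0 0 -0.26; 0 0 0 -0.32; 0 0 0 -0.38; 0 0 0 -0.42; 0 0 0 -0.45; 0 0 0 -0.45; 0 0 0 -0.45"
}}

```text
clock: 10.7
eef_pos: [0.5752, -0.182, 0.098]
eef_rot: [-0.688, 1.458, 0.692]
force: [-2.9, 1.0, 2.8]
width: 0.0112
```

```bash
python3 snap.py i scene wrist
```

```text
10.8 [ 0.5752 -0.1819  0.098 ] yaw 140.62 tilt [-1.     0.002  0.002] F [-3.7  0.8  2.3] [0.34 1.17 0.02] w 0.011026913992498293 q [ 0.02  0.36 -0.32 -0.   -0.89 -0.7 ]
```

View pics/wrist_i.png

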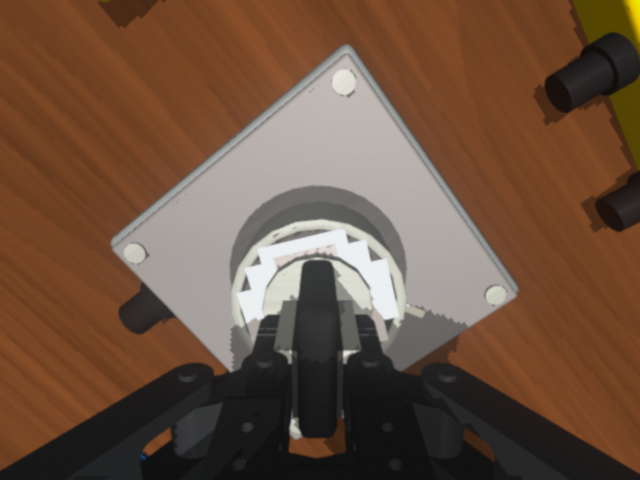

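No stop torque yet. The bevel lags the key by the play, as expected, so I'll turn the rest slowly.

Request:
{"name": "servo_tool", "arguments": {
  "increments": "0 0 0 -0.02; 0 0 0 -0.04; 0 0 0 -0.06; 0 0 0 -0.08; 0 0 0 -0.1; 0 0 0 -0.12; 0 0 0 -0.12; 0 0 0 -0.12; 0 0 0 -0.12; 0 0 0 -0.12"
}}

```text
clock: 11.63
eef_pos: [0.5751, -0.1819, 0.0981]
eef_rot: [-0.595, 1.486, 0.599]
force: [-3.1, 2.2, 3.5]
width: 0.011
```

```bash
python3 snap.py j wrist
```

```text
11.6833 [ 0.5751 -0.1819  0.0981] yaw 133.75 tilt [-1.     0.002  0.002] F [-3.3  2.2  3.6] [0.74 1.22 0.06] w 0.011265309174421995 q [ 0.02  0.36 -0.32 -0.   -0.89 -0.82]
```

Request:
{"name": "servo_tool", "arguments": {
  "increments": "0 0 0 -0.02; 0 0 0 -0.04; 0 0 0 -0.06; 0 0 0 -0.07; 0 0 0 -0.08; 0 0 0 -0.09; 0 0 0 -0.1; 0 0 0 -0.1; 0 0 0 -0.1; 0 0 0 -0.1"
}}

```text
clock: 12.52
eef_pos: [0.5752, -0.1818, 0.0981]
eef_rot: [-0.518, 1.507, 0.522]
force: [-3.6, 3.3, 5.1]
width: 0.0116
```

```bash
python3 snap.py k wrist
```

```text
12.5667 [ 0.5752 -0.1818  0.0981] yaw 128.05 tilt [-1.     0.002  0.002] F [-4.2  3.3  3.7] [1.31 1.37 1.62] w 0.01152068480786229 q [ 0.02  0.36 -0.32 -0.   -0.89 -0.92]
```

View pics/wrist_k.png

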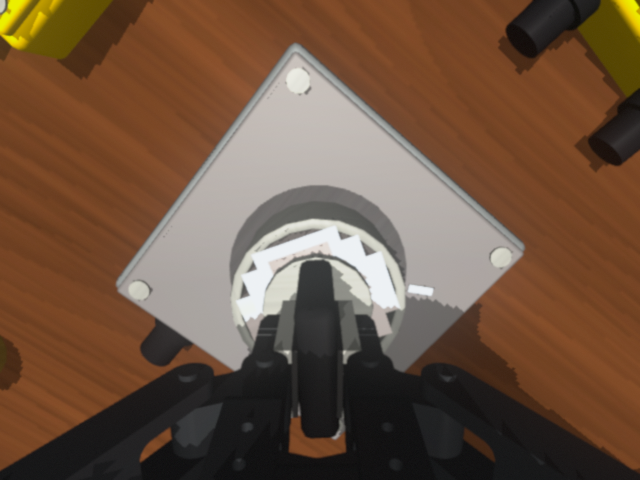

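Torque about z rose to 1.6 N m, so it is at the stop (1.26 rad turned). I'll ease back slightly within the play, then let go.

Request:
{"name": "servo_tool", "arguments": {
  "increments": "0 0 0 0.03; 0 0 0 0.06; 0 0 0 0.06; 0 0 0 0.06; 0 0 0 0.06; 0 0 0 0.06; 0 0 0 0.06; 0 0 0 0.06; 0 0 0 0.06; 0 0 0 0.06"
}}

```text
clock: 13.4
eef_pos: [0.5751, -0.1818, 0.098]
eef_rot: [-0.564, 1.495, 0.568]
force: [-2.5, 3.3, 3.6]
width: 0.0111
```

Request:
{"name": "servo_tool", "arguments": {
  "increments": "0 0 0 0; 0 0 0 0; 0 0 0 0; 0 0 0 0; 0 0 0 0; 0 0 0 0; 0 0 0 0; 0 0 0 0; 0 0 0 0; 0 0 0 0",
  "jaw": 1
}}

```text
clock: 14.23
eef_pos: [0.5752, -0.1818, 0.0981]
eef_rot: [-0.564, 1.495, 0.568]
force: [0.6, 0.2, -0.1]
width: 0.0853
```

```bash
python3 snap.py l wrist
```

```text
14.2833 [ 0.5752 -0.1817  0.0981] yaw 131.47 tilt [-1.     0.002  0.002] F [-0.3 -0.4 -0.6] [-0.02  0.03 -0.04] w 0.08539599068742947 q [ 0.02  0.36 -0.32 -0.   -0.89 -0.86]
```

View pics/wrist_l.png

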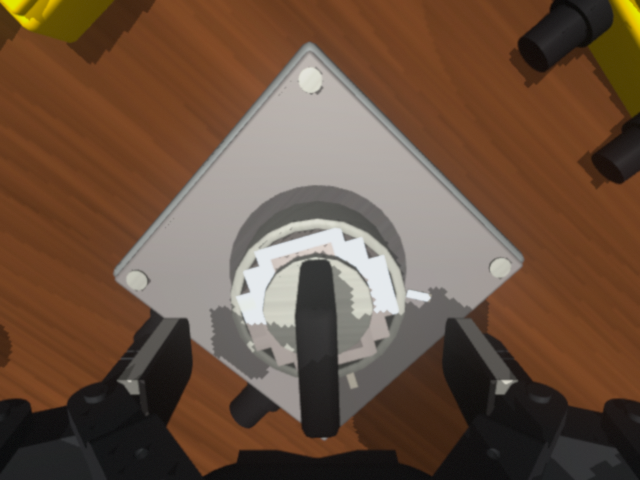

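The key stands free, upright and seated. Backing straight up for the final look.

Request:
{"name": "servo_tool", "arguments": {
  "increments": "0 0 1 0; 0 0 2.5 0; 0 0 4 0; 0 0 6 0; 0 0 8 0; 0 0 10 0; 0 0 12 0; 0 0 14 0; 0 0 14 0; 0 0 14 0",
  "jaw": 1
}}

```text
clock: 15.12
eef_pos: [0.5758, -0.1818, 0.2402]
eef_rot: [-0.565, 1.492, 0.567]
force: [0.1, -0.2, -0.6]
width: 0.0855
```

Request:
{"name": "servo_tool", "arguments": {
  "increments": "0 1 0 0; 0 2 0 0; 0 3 0 0; 0 4 0 0; 0 4 0 0; 0 4 0 0; 0 4 0 0; 0 4 0 0; 0 4 0 0; 0 4 0 0"
}}

```text
clock: 15.95
eef_pos: [0.5757, -0.1421, 0.2401]
eef_rot: [-0.565, 1.492, 0.567]
force: [-0.1, -0.1, 0.0]
width: 0.0853
```

```bash
python3 snap.py m scene side wrist
python3 - <<'E'
import pickle
from ov import *
s,d=pickle.load(open("m.pkl","rb"))
x,y=.575,-.182
draw(d["wrist"],s,slotpts(x,y,np.radians(53),.081)+keypts(x,y,np.radians(41.5),.081),(170,120,260,230),3,"pics/ovm.png")
draw(d["scene"],s,keypts(x,y,np.radians(41.5),.081),(220,220,100,75),4,"pics/m1.png")
draw(d["side"],s,keypts(x,y,np.radians(41.5),.081),(235,150,100,75),4,"pics/m2.png")
c=cv2.resize(cv2.imread("pics/scene_m.png")[190:265,395:495],(400,300));e=cv2.resize(cv2.imread("pics/side_m.png")[310:410,220:353],(400,300))
cv2.imwrite("pics/m3.png",np.vstack([np.hstack([cv2.imread("pics/m1.png"),cv2.imread("pics/m2.png")]),np.hstack([c,e])]))
E
```

```text
16.1 [ 0.5757 -0.142   0.2402] yaw 131.45 tilt [-1.    -0.     0.004] F [ 0.7 -0.6 -0.6] [0.04 0.02 0.  ] w 0.08546696688441639 q [ 0.09  0.22 -0.16 -0.   -1.19 -0.93]
```

View pics/ovm.png

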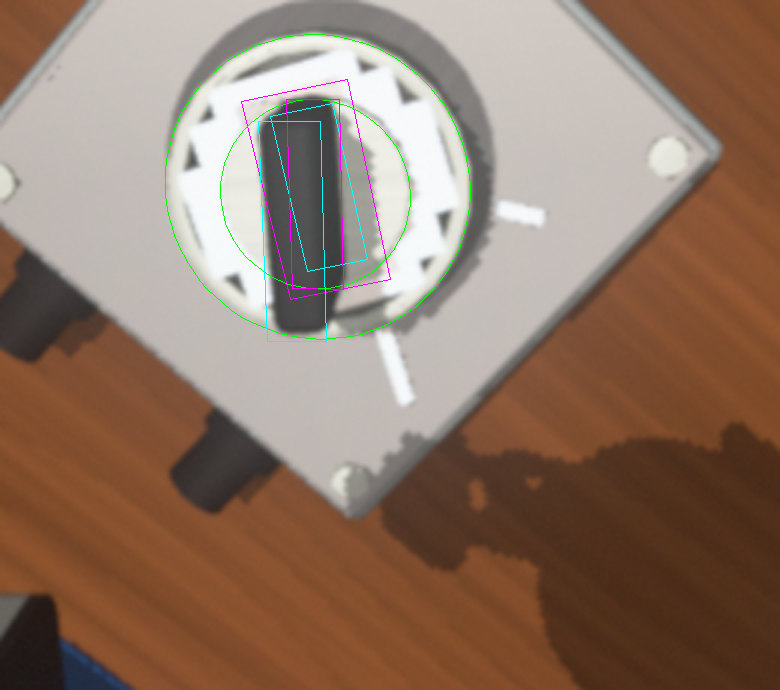

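View pics/m3.png

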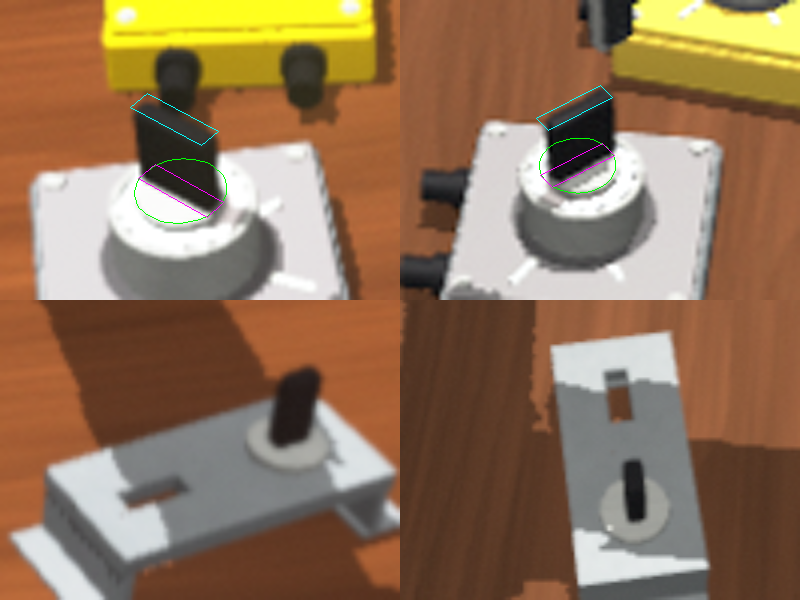

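The final views agree. The wide key is upright and seated in the grey barrel, the bevel is about 55° on from its start, and the narrow key is still in its place. Handing in.

```bash
python3 -c "
from bench import ticket
print(ticket.hand_in())"
```

```text
the job is handed in; nothing more can be done
None
```

I took the wide-headed key from the rack, pushed it fully home in the grey box's barrel and turned it clockwise 1.26 rad. At that point the wrist torque jumped to 1.6 N m, which I took as the stop. I then eased back 0.06 rad within the play, let go and backed away. I handed the job in soon after 16.1 s, and it reported no verdict.

**Last checks:**
- **Key:** it stands upright with its shoulder on the barrel, within about 1–2 mm of the model in the scene, side and wrist views. The jaws are open, there is no contact force, and the narrow key is still in its place in the rack.
- **Barrel angle:** I could only infer it, not read it. The slot turned about 0.96 rad by eye, and with the stop torque that puts the barrel near 1.05 rad.
- **Disagreements:** the wrist camera was about 1 mm off sideways, which I allowed for. My first rough estimate of the slot's direction (107°) was corrected to 110.5° from the close view.

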